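Park the index plunger, then tap the slide up to its stop

ROBOT

A 6-joint arm with a two-finger parallel gripper is mounted at the origin on the work surface; the furniture and walls round the work are solid. World frame = base frame: x ahead of the robot, y to its left, z up, the work surface at z = 0. Lengths are in mm, angles in degrees, forces in N, time in s.
With the tool pointing down it reaches from about 375 to 900 mm from the base axis. Payload 3.1 kg.
Tool frame: the origin (TCP) lies between the finger pads; the fingertips stand ahead of it and the grasp point (between the pads) lies 3 mm ahead of it (tip_reach is the z of the fingertips in the tool frame, in mm); z points along the fingers, y is the line along which they close (so a half turn about z gives the same grasp; the last joint's range is limited). The gripper opens to 87 mm and grips with 3 to 60 N. Pads are 19 mm wide; open, the fingers measure 117 mm over their backs; the gripper's body (75 mm by 190 mm) begins 51 mm behind the grasp point.
Start: joints at [-78.295, 30.224, 82.088, -0, 67.689, -10.227], TCP at [233.47, -579.731, 244.548] pointing down, gripper open.
Joint ranges: [-176.69, 176.69], [-43.24, 126.21], [12.49, 139.97], [-82, 262], [0, 151.66], [-163.58, 163.58]. Speed limits (degrees/s): [159.86, 159.86, 180, 180, 180, 180].

INTERFACE

Orientations are given as [roll, pitch, yaw] about the fixed x, y, z axes, in that order (R = Rz(yaw) Ry(pitch) Rx(roll)).
In Python, from workcell import * gives the robot as it stands.
- The arm moves only by the tool step_arm, never from a script. Its argument "increments" is one flat list of numbers, 7 for each row, row after row: the shift along the world's x, y, z in cm, then the turn, a rotation vector about the world's x, y, z in rad, then the opening in per cent of the stroke, from 0 (shut) to 100 (fully open). In form: [tx, ty, tz, ax, ay, az, grip, tx, ty, tz, ax, ay, az, grip, ...]. A call has 1 to 10 rows; each row shifts and turns the commanded pose from where the row before left it; what a row does not reach is not made up. A row lasts 1/12 s, in which the tool goes at most 41.7 mm and 7.16 degrees, less where a joint would pass 70% of its speed; a pose out of reach is approached as far as the arm can. A call with a gripper value outside its range is refused whole. The fingers move at their own pace and stop on an object; "newtons" is the grip in N (left out, the last holds). Time passes only in rows, so rows that do not move let the fingers close. It gives the time, the measured TCP pose, the force, the opening and the grip force at its end, in the units of the state.
- get_state(): the state, without advancing time (a new reading comes with each control period).
- read_camera(name): name is "scene" or "top" or "wrist"; returns the picture (400x640x3 uint8, blue, green, red); there is no depth.
- camera_info(name): a dict with "intrinsics" (3x3 intrinsics, pixels), "rvec" (rotation vector, rad) and "tvec" (3), from world to camera coordinates, as OpenCV has them; the wrist camera has in their place "tool_from_camera" (4x4, takes a point from camera to tool coordinates, whose origin is the TCP and whose axes are the flange's). Camera axes: x right, y down, z forward; pixel columns grow to the right and rows downward; lengths in mm; the calibration is good to about 2 mm. A picture is of the moment at which its call begins: read the wrist's pose just before it. camera_info takes no time and is no camera call.
- hand_in(): hands the job in; it is judged then, once.
Trained networks look in the newest picture that a camera, given by its name, has taken for a name from the list of things; names that differ only in an ending like _2 or _b are one class to them, and where a whole thing is asked for, a point or a joint stands for the part that bears it (a point fixed in the world has none). Each returns a list of dicts, best first, with "p" (0 to 1); they miss things now and then, are a little off and sometimes report something else, mostly with a low value. They report only what shows in the picture. A call takes as long as a camera call. They do not tell look-alikes from the thing itself.
- find_in(camera, target): "rect" ([left, top, right, bottom] in pixels, round what is visible of it).
- spot_point(camera, target): "uv" ([column, row] in pixels: a listed point, or the origin of a listed thing).
The state is a dict: "time": time; "joints": joint angles; "qvel": joint speeds; "joint_torque": joint torques, N m; "tool_pos": TCP position; "eef_rot": TCP orientation; "ft_force": force on the tool from outside, world axes, zero at the start; "wrist_torque": the same for the moment, N m; "opening": finger opening in mm; "gripper_force": force on a finger pad.
Only numpy, scipy, OpenCV 4.12 (cv2) and the standard library are available. Lean on these libraries where they do the work, as an engineer would, in place of code of your own. Each camera call takes 0.05 s, during which the arm holds its last target. There are 200 camera calls.

TASK

Unlock the slide: pull up the sprung black plunger knob, twist it counter-clockwise (seen from above) and feel for its rest notch, so that the knob stays up by itself when let go. Then take the loose metal tapping bar and, touching the carriage only with the bar, nudge the carriage gently along its rails, away from its round strike boss, until its tongue is hard against the stop hidden in the hood. Finally lay the bar flat on the table, and leave the spool, the pen and the jar alone.

Things in the scene. Friction and masses are not known exactly. Their poses are not given: they have to be found in the camera images.
- slide_base: Slide fixture fixed to the table: dark steel plate, 12 mm thick, with two rails along its own y; the carriage must go to its +y. Origin: on the table under the centre of the locked carriage. Plate: x -95 to +65, y -60 to +215 mm. A grey bracket (x -94 to -42, y -5 to +45 mm, top 55 mm high) carries the plunger, whose vertical axis is at x = -62, y = +20 mm.
- knob: Black round plunger knob, 30 mm diameter, vertical axis. Origin: centre of the part to grip, which is 26 mm tall (13 mm below to 13 above); a wider skirt, 40 mm diameter, is 15 to 32 mm below the origin. Home: origin 94 mm above the table, carriage locked. A spring pulls it down with 6 N (home) to 10 N (top); it pulls up 18 mm to a hard stop. The carriage is free once it is about 7 mm up.
- barrel_mouth (a point): Top centre of the plunger's steel barrel, 75 mm above the table, under the knob. Inside, unseen, a cross-pin rides over a collar. Pulled up over 14 mm, the knob turns counter-clockwise. Lowered over the collar's flat top it rests 14 mm above home (not parked), in the rest notch 10 mm above home; turned too little it goes all the way home.
- collar (a point): Same axis, 69 mm above the table: the floor of the unseen rest notch. The notch's middle is 0.75 to 1.5 rad counter-clockwise from the knob's starting angle, with about 0.18 rad of play in all. The flat top begins some 0.5 rad before the notch's middle (short of that the knob goes home) and runs on at least 0.3 rad past it; a knob let go there stays by friction, unparked.
- carriage: Aluminium carriage on the rails. Origin: centre of its underside, 20 mm above the table; axes as slide_base. Flange 112 by 90 by 10 mm, block 60 by 80 mm up to 32 mm above the origin, a small vial fixed in a cradle on top (to 46 mm). At its +y end a steel tongue, 28 mm wide, runs into the hood. Sliding resists with about 4 N; locked, it has about 1 mm of play.
- strike_boss (a point): Centre of the flat face of the round steel strike boss, 22 mm diameter, on the carriage's -y end, 41 mm above the table, 52 mm behind the carriage's origin. Push here with the bar, towards slide_base's +y.
- stop_hood: Grey sheet hood, 70 by 74 by 52 mm, fixed on the plate over the tongue's end; its place along the slide varies. Origin: middle of the lower edge of its front face (towards the carriage), 12 mm above the table; axes as slide_base. Inside, unseen, is a firm stop for the tongue; the carriage has 25 to 60 mm to go from its locked place.
- tapping_bar: Loose tapping bar, plain aluminium with grey plastic ends, square section 20 by 20 mm, 182 mm long along its own y, 0.13 to 0.21 kg. Origin at its centre; it lies flat on the table, origin 10 mm up.
- spool: Bystander: upright reel of white thread, 45 mm diameter, 61 mm tall; origin under its centre.
- marker_pen: Bystander: marker pen lying on the table, 135 mm long; origin under its centre.
- jar: Bystander: small white jar with green rim, 58 mm; origin under its centre.
Things that resemble listed ones, but are neither listed nor needed, are in the scene too. Leave any yellow look-alike of the tapping_bar alone.

How it is judged:
By the outcome, as a careful person would: the job done as asked, in the order asked, and still so for the second after the job is handed in, with the robot touching nothing.
It also fails if it takes over 72 s, if anything falls off the work surface, if the arm or the gripper's body presses on something with over 40 N, if the wrist force passes 120 N, or if a joint passes its speed limit or range.

## Working session

There is one attempt and no reset: what is moved stays moved. The work goes in short steps, Python scripts to look and compute and a tool call to move; the robot and the scene stay as the last step left them, time stands still between calls to the robot, and variables do not carry over. Pictures are saved under pics/ and viewed, at most 10 in all, crops included, and the job is handed in when it is done.

Besides the shell and the picture viewer there is one more tool, called after ">>>" as name(argument=value, ...) on one line, values as JSON. step_arm: Moves the arm, as the interface text tells. Its arguments: {"type":"object","properties":{"increments":{"type":"array","items":{"type":"number"}},"newtons":{"type":"number"}},"required":["increments"]}

```bash
mkdir -p pics; ls
cat > h.py <<'E'
from workcell import *
import numpy as np, cv2
def cam(n):
    i=camera_info(n); K=np.array(i["intrinsics"],float)
    if n=="wrist":
        from scipy.spatial.transform import Rotation as R
        s=get_state(); T=np.eye(4); T[:3,:3]=R.from_euler('xyz',s["eef_rot"],degrees=True).as_matrix(); T[:3,3]=s["tool_pos"]
        M=np.linalg.inv(T@np.array(i["tool_from_camera"])); return K,M[:3,:3],M[:3,3]
    return K,cv2.Rodrigues(np.array(i["rvec"],float))[0],np.array(i["tvec"],float).ravel()
def toz(c,uv,z):
    K,R,t=c; d=R.T@np.linalg.inv(K)@np.array([uv[0],uv[1],1.]); o=-R.T@t
    return o+d*(z-o[2])/d[2]
def pix(c,p):
    K,R,t=c; q=K@(R@np.array(p,float)+t); return q[:2]/q[2]
def tri(obs):
    A=[];b=[]
    for c,uv in obs:
        K,R,t=c; d=R.T@np.linalg.inv(K)@np.array([uv[0],uv[1],1.]); d/=np.linalg.norm(d); o=-R.T@t
        P=np.eye(3)-np.outer(d,d); A.append(P); b.append(P@o)
    return np.linalg.lstsq(np.vstack(A),np.hstack(b),rcond=None)[0]
E
python3 - <<'E'
from h import *
np.set_printoptions(precision=1,suppress=True)
print(get_state())
zs=dict(slide_base=0,knob=94,barrel_mouth=75,carriage=20,strike_boss=41,stop_hood=12,tapping_bar=10,spool=0,marker_pen=0,jar=0)
for n in ("top","scene"):
    cv2.imwrite(f"pics/{n}0.png",read_camera(n)); c=cam(n); print(n,-c[1].T@c[2])
    for k,z in zs.items():
        print(k,[(np.round(r["uv"],1).tolist(),round(r["p"],2),toz(c,r["uv"],z)[:2].round(1).tolist()) for r in spot_point(n,k)[:3]])
    print([(np.round(r["rect"]).tolist(),round(r["p"],2)) for r in find_in(n,"tapping_bar")])
E
```

```text
pics
{'time': 0.0, 'joints': array([-78.3,  30.3,  82.2,   0. ,  67.7, -10.2]), 'qvel': array([-0.1,  0. ,  0.1, -0. , -0. , -0.1]), 'joint_torque': array([  0. , -44. , -17.7,   0.1,   0.1,  -0. ]), 'tool_pos': array([ 233.3, -579.1,  243.6]), 'eef_rot': array([-179.9,   -0. ,   21.9]), 'ft_force': array([-0.5,  0.1,  0.6]), 'wrist_torque': array([-0.1,  0. ,  0.1]), 'gripper_force': 0.0, 'opening': 86.73727790196529}
top [ 309.3   32.6 1123.2]
slide_base [([312.3, 183.1], 0.81, [580.1, 55.3])]
knob [([300.0, 196.6], 0.56, [519.1, 87.3])]
barrel_mouth [([301.2, 199.0], 0.86, [516.1, 84.8])]
carriage [([306.2, 180.7], 0.66, [582.7, 73.2])]
strike_boss [([323.9, 181.0], 0.67, [576.6, 20.6])]
stop_hood [([266.6, 184.8], 0.55, [572.0, 192.3])]
tapping_bar [([363.0, 260.1], 0.76, [349.0, -92.4]), ([435.2, 224.5], 0.68, [452.6, -306.8]), ([325.0, 177.9], 0.62, [593.8, 16.9])]
spool [([404.6, 146.1], 0.7, [697.7, -229.5])]
marker_pen []
jar [([209.4, 227.0], 0.68, [446.1, 360.6])]
[([404.0, 222.0, 462.0, 231.0], 0.98), ([342.0, 234.0, 385.0, 289.0], 0.88)]
scene [-204.3  632.2  700.1]
slide_base [([306.1, 229.0], 0.79, [573.5, 68.1]), ([312.4, 212.8], 0.21, [630.7, 0.3])]
knob [([310.9, 211.3], 0.62, [527.1, 83.8])]
barrel_mouth [([311.2, 218.0], 0.67, [522.8, 86.4])]
carriage [([307.3, 219.6], 0.77, [587.3, 52.7])]
strike_boss [([320.2, 212.4], 0.63, [569.0, 17.8])]
stop_hood [([270.4, 241.4], 0.88, [575.6, 191.6])]
tapping_bar [([402.3, 244.1], 0.55, [337.7, -90.6])]
spool [([353.5, 186.6], 0.53, [671.7, -213.9])]
marker_pen []
jar []
[([390.0, 221.0, 409.0, 264.0], 0.8), ([237.0, 221.0, 276.0, 260.0], 0.29)]
```

```bash
python3 -c "
from h import *
print(camera_info('wrist'))"
```

```text
{'intrinsics': array([[330.48100066,   0.        , 326.80584611],
       [  0.        , 330.48100066, 199.52692671],
       [  0.        ,   0.        ,   1.        ]]), 'tool_from_camera': array([[ 4.68226177e-05, -9.66496317e-01, -2.56680476e-01,
         6.98927261e+01],
       [ 9.99999998e-01,  5.38641969e-05, -2.04025268e-05,
        -2.14717557e-01],
       [ 3.35448547e-05, -2.56680475e-01,  9.66496318e-01,
        -1.41081905e+02],
       [ 0.00000000e+00,  0.00000000e+00,  0.00000000e+00,
         1.00000000e+00]])}
```

Run:
```python
import cv2
t=cv2.imread("pics/top0.png")[110:310,180:480]; cv2.imwrite("pics/t0c.png",cv2.resize(t,(800,533),interpolation=cv2.INTER_CUBIC))
t=cv2.imread("pics/scene0.png")[150:300,220:440]; cv2.imwrite("pics/s0c.png",cv2.resize(t,(800,545),interpolation=cv2.INTER_CUBIC))
```

```text
(no output)
```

View pics/t0c.png

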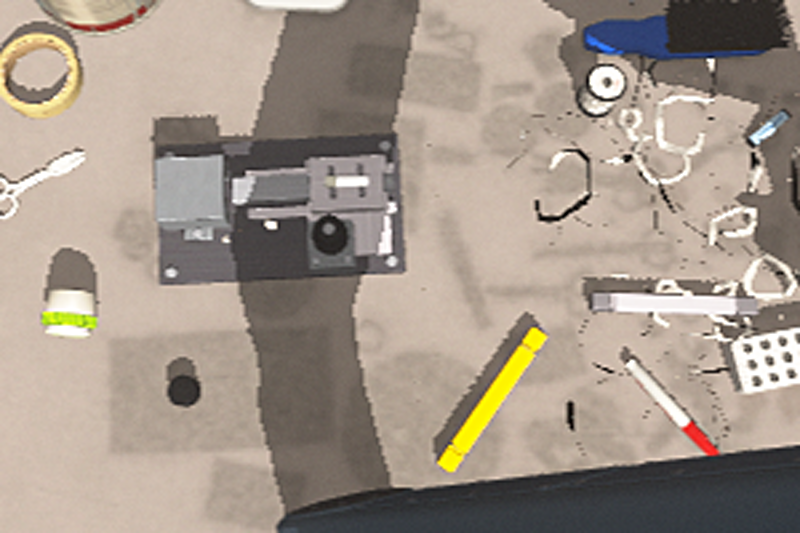

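View pics/s0c.png

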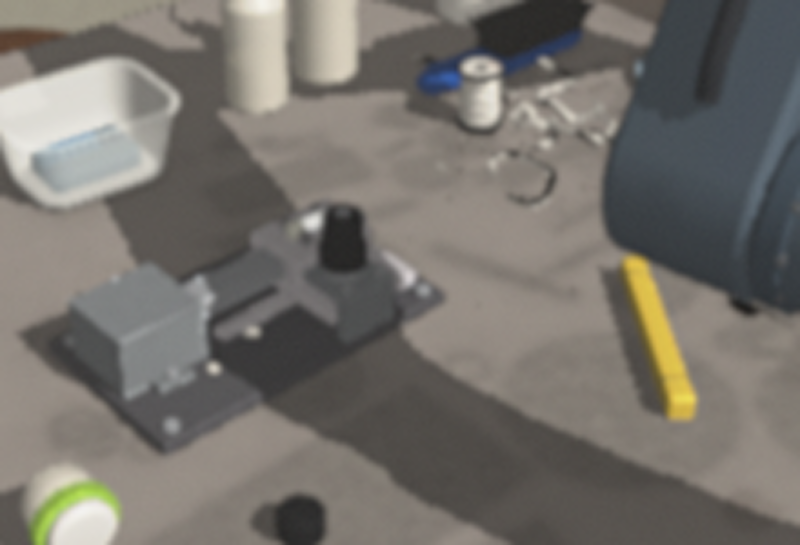

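Candidates, in top-camera pixels:
- **Knob:** the black cylinder on the bracket at (304,198), or a loose black cap at (249,256). I choose the one on the bracket.
- **Bar:** the silver bar at (433,224), or the yellow bar at (364,260). I choose the silver one.
- **Orientation:** the slide's +y points to image left, roughly world +y.

I'll move over the slide for a close look at the knob.

>>> step_arm(increments=[1.4, 3.5, 0, 0, 0, 0, 100, 1.4, 3.5, 0, 0, 0, 0, 100, 1.4, 3.5, 0, 0, 0, 0, 100, 1.4, 3.5, 0, 0, 0, 0, 100, 1.4, 3.5, 0, 0, 0, 0, 100, 1.4, 3.5, 0, 0, 0, 0, 100, 1.4, 3.5, 0, 0, 0, 0, 100, 1.4, 3.5, 0, 0, 0, 0, 100, 1.4, 3.5, 0, 0, 0, 0, 100])

```text
time: 1.95
tool_pos: [359.9, -263.1, 244.8]
eef_rot: [180.0, -0.0, 21.9]
ft_force: [0.8, 0.4, 0.2]
opening: 87.4
gripper_force: 0.0
```

>>> step_arm(increments=[1.4, 3.5, 0, 0, 0, 0, 100, 1.4, 3.5, 0, 0, 0, 0, 100, 1.4, 3.5, 0, 0, 0, 0, 100, 1.4, 3.5, 0, 0, 0, 0, 100, 1.4, 3.5, 0, 0, 0, 0, 100, 1.4, 3.5, 0, 0, 0, 0, 100, 1.4, 3.5, 0, 0, 0, 0, 90, 0, 0, 0, 0, 0, 0, 80, 0, 0, 0, 0, 0, 0, 70])

```text
time: 2.7
tool_pos: [457.8, -18.0, 244.7]
eef_rot: [180.0, -0.0, 22.2]
ft_force: [-0.7, -0.4, 0.2]
opening: 74.4
gripper_force: 0.0
```

Run:
```python
from h import *
np.set_printoptions(precision=1,suppress=True)
s=get_state();print(s["time"],s["tool_pos"],s["eef_rot"],s["joints"],s["opening"],s["ft_force"])
import workcell; print([x for x in dir(workcell) if not x.startswith('__')], globals().get("tip_reach"))
c=cam("wrist"); cv2.imwrite("pics/w1.png",read_camera("wrist")); np.savez("w1.npz",K=c[0],R=c[1],t=c[2])
zs=dict(slide_base=0,knob=94,barrel_mouth=75,carriage=20,strike_boss=41,stop_hood=12,tapping_bar=10)
for k,z in zs.items():
    print(k,[(np.round(r["uv"],1).tolist(),round(r["p"],2),toz(c,r["uv"],z)[:2].round(1).tolist()) for r in spot_point("wrist",k)[:3]])
```

```text
2.7 [457.8 -18.  244.7] [180.   -0.   22.2] [-16.3  17.4 105.2  -0.   57.4  51.5] 74.40209764268616 [-0.7 -0.4  0.2]
['PlanningError', 'camera_info', 'find_in', 'get_state', 'hand_in', 'read_camera', 'spot_point', 'tip_reach'] 22.0
slide_base [([300.2, 34.2], 0.57, [585.8, 65.0])]
knob [([247.8, 80.5], 0.74, [520.9, 79.1])]
barrel_mouth [([251.7, 85.9], 0.79, [517.8, 79.0])]
carriage [([300.6, 34.4], 0.68, [582.5, 61.7])]
strike_boss [([351.7, 45.0], 0.58, [588.9, 9.9])]
stop_hood [([299.2, 36.3], 0.54, [581.6, 63.5])]
tapping_bar []
```

View pics/w1.png

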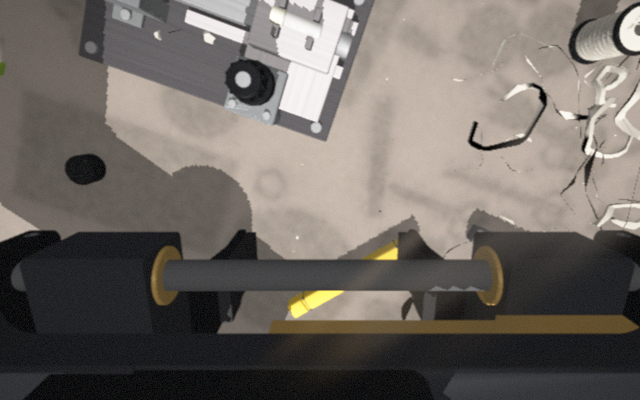

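The picture shows the knob at (249,80) on its bracket, with the strike boss at (343,45). The loose cap is at (85,168) and the yellow bar at (345,280). The plate screws at (92,47) and (316,127) give the slide's yaw.

Run:
```python
from h import *
np.set_printoptions(precision=1,suppress=True)
d=np.load("w1.npz"); c=(d["K"],d["R"],d["t"])
a=toz(c,(316,127),13); b=toz(c,(92,47),13); co=toz(c,(326,139.5),12)
v=b-a; th=np.arctan2(-v[0],v[1]); print(a,b,np.linalg.norm(v),"yaw",np.degrees(th))
R=np.array([[np.cos(th),-np.sin(th)],[np.sin(th),np.cos(th)]])
o=co[:2]-R@[-95,-60]; print("origin from corner",o,"knob",o+R@[-62,20],"boss",o+R@[0,-52])
ct=cam("top"); cs=cam("scene")
print("knob tri",tri([(c,(249,80.5)),(ct,(301,197)),(cs,(310.9,211.3))]))
print("knob top dot at z107",toz(c,(246,79),107), "boss end px (343,45) z41",toz(c,(345,46),41))
im=cv2.imread("pics/w1.png")[0:160,60:400]; cv2.imwrite("pics/w1c.png",cv2.resize(im,(800,376),interpolation=cv2.INTER_CUBIC))
```

```text
[503.   13.4  13. ] [490.4 259.1  13. ] 245.95439148716466 yaw 2.924832823156389
origin from corner [586.3  62.8] knob [523.4  79.7] boss [588.9  10.9]
knob tri [521.4  82.8  94.3]
knob top dot at z107 [521.5  77.6 107. ] boss end px (343,45) z41 [585.7  15.5  41. ]
```

View pics/w1c.png

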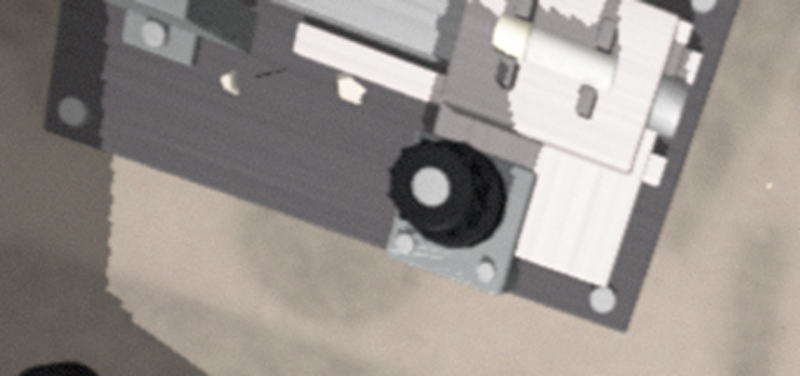

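>>> step_arm(increments=[1.6, 2.5, -0.5, 0, 0, 0, 60, 1.6, 2.5, -0.5, 0, 0, 0, 60, 1.6, 2.5, -0.5, 0, 0, 0, 60, 1.65, 2.5, -0.5, 0, 0, 0, 60, 0, 0, -3, 0, 0, 0, 60, 0, 0, -3, 0, 0, 0, 60, 0, 0, 0, 0, 0, 0, 60, 0, 0, 0, 0, 0, 0, 60])

```text
time: 3.77
tool_pos: [520.7, 79.8, 163.4]
eef_rot: [-179.9, 0.2, 21.9]
ft_force: [0.0, -0.3, 0.1]
opening: 52.1
gripper_force: 0.0
```

Run:
```python
from h import *
np.set_printoptions(precision=1,suppress=True)
s=get_state();print(s["time"],s["tool_pos"],s["eef_rot"],s["joints"],s["opening"],s["ft_force"])
c=cam("wrist"); cv2.imwrite("pics/w2.png",read_camera("wrist")[150:400,170:480])
for k,z in (("knob",94),("barrel_mouth",75)):
    print(k,[(np.round(r["uv"],1).tolist(),round(r["p"],2),toz(c,r["uv"],z)[:2].round(1).tolist()) for r in spot_point("wrist",k)[:3]])
print(pix(c,(522,80,107)))
```

```text
3.7667 [520.7  79.8 163.4] [-179.9    0.2   21.9] [ -3.4  29.5 100.5  -0.   50.3  64.7] 52.13882926826786 [ 0.  -0.3  0.1]
knob [([326.9, 220.4], 0.96, [519.9, 79.8])]
barrel_mouth [([328.9, 212.0], 0.66, [520.4, 78.5])]
[327.8 224. ]
```

View pics/w2.png

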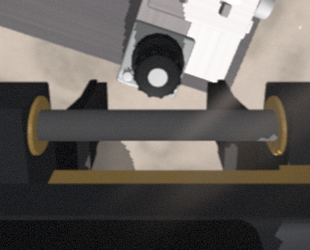

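The knob's top sits at (327,227) in the full picture, centred between the fingers to within about 2 mm. I'll go down and grip it.

>>> step_arm(increments=[0, 0, -2.5, 0, 0, 0, 60, 0, 0, -2.5, 0, 0, 0, 60, 0, 0, -1.0, 0, 0, 0, 60, 0, 0, 0, 0, 0, 0, 60])

```text
time: 4.25
tool_pos: [521.2, 79.9, 103.9]
eef_rot: [-179.9, 0.1, 21.9]
ft_force: [-0.2, -0.5, -0.4]
opening: 52.5
gripper_force: 0.0
```

>>> step_arm(increments=[0, 0, 0, 0, 0, 0, 25, 0, 0, 0, 0, 0, 0, 25, 0, 0, 0, 0, 0, 0, 25, 0, 0, 0, 0, 0, 0, 20, 0, 0, 0, 0, 0, 0, 20, 0, 0, 0, 0, 0, 0, 20], newtons=30)

```text
time: 4.75
tool_pos: [522.7, 80.3, 105.5]
eef_rot: [180.0, -0.1, 21.9]
ft_force: [0.0, -0.1, 5.4]
opening: 29.3
gripper_force: 30.0
```

>>> step_arm(increments=[0, 0, 0.5, 0, 0, 0, 15, 0, 0, 0.5, 0, 0, 0, 15, 0, 0, 0.6, 0, 0, 0, 15, 0, 0, 0, 0, 0, 0, 15, 0, 0, 0, 0, 0, 0, 15], newtons=45)

```text
time: 5.17
tool_pos: [522.5, 80.3, 120.5]
eef_rot: [180.0, -0.1, 21.9]
ft_force: [3.5, -0.2, -10.1]
opening: 28.8
gripper_force: 45.0
```

>>> step_arm(increments=[0, 0, 0, 0, 0, 0.11, 15, 0, 0, 0, 0, 0, 0.11, 15, 0, 0, 0, 0, 0, 0.11, 15, 0, 0, 0, 0, 0, 0.11, 15, 0, 0, 0, 0, 0, 0.11, 15, 0, 0, 0, 0, 0, 0.1, 15, 0, 0, 0, 0, 0, 0.1, 15, 0, 0, 0, 0, 0, 0, 15, 0, 0, 0, 0, 0, 0, 15])

```text
time: 5.92
tool_pos: [521.5, 81.2, 120.0]
eef_rot: [-179.9, -0.1, 64.8]
ft_force: [2.7, 4.6, -10.6]
opening: 28.8
gripper_force: 45.0
```

>>> step_arm(increments=[0, 0, -0.2, 0, 0, 0, 15, 0, 0, -0.15, 0, 0, 0, 15, 0, 0, 0, 0, 0, 0, 15, 0, 0, 0, 0, 0, 0, 15])

```text
time: 6.25
tool_pos: [521.5, 81.2, 117.8]
eef_rot: [-179.9, -0.1, 64.8]
ft_force: [0.8, 4.8, 1.4]
opening: 29.3
gripper_force: 45.0
```

```bash
python3 -c "
from h import *
s=get_state();print(s['wrist_torque'],s['ft_force'],s['tool_pos'])"
```

```text
[ 0.97863419 -0.12390768  0.02442698] [0.81519185 4.8143728  1.41986166] [521.46475228  81.17283559 117.83899553]
```

At 0.75 rad the load has come off (Fz about +1.4 N), so the pin is on the flat top. I'll probe onward in small turns.

>>> step_arm(increments=[0, 0, 0.3, 0, 0, 0, 15, 0, 0, 0, 0, 0, 0.12, 15, 0, 0, 0, 0, 0, 0, 15, 0, 0, -0.2, 0, 0, 0, 15, 0, 0, -0.15, 0, 0, 0, 15, 0, 0, 0, 0, 0, 0, 15, 0, 0, 0, 0, 0, 0, 15])

```text
time: 6.83
tool_pos: [521.3, 81.3, 115.7]
eef_rot: [-179.9, -0.1, 71.7]
ft_force: [2.8, 6.5, -10.7]
opening: 29.4
gripper_force: 45.0
```

The pull is back, so the pin is dropping into the notch. I'll lower onto its floor and then wiggle to find the play.

>>> step_arm(increments=[0, 0, -0.15, 0, 0, 0, 15, 0, 0, -0.1, 0, 0, 0, 15, 0, 0, 0, 0, 0, 0, 15, 0, 0, 0, 0, 0, 0, 15])

```text
time: 7.17
tool_pos: [521.3, 81.2, 115.0]
eef_rot: [-179.9, -0.1, 71.7]
ft_force: [0.1, 5.1, 2.6]
opening: 28.8
gripper_force: 45.0
```

```bash
python3 -c "
from h import *
s=get_state();print(s['wrist_torque'],s['ft_force'],s['tool_pos'])"
```

```text
[ 1.00493268 -0.10043672  0.04774115] [0.1122531  5.11656297 2.57266973] [521.25461513  81.20822366 114.98314935]
```

>>> step_arm(increments=[0, 0, 0, 0, 0, 0.03, 15, 0, 0, 0, 0, 0, 0, 15, 0, 0, 0, 0, 0, 0, 45, 0, 0, 0, 0, 0, 0, 60, 0, 0, 0, 0, 0, 0, 60, 0, 0, 0, 0, 0, 0, 60, 0, 0, 1.5, 0, 0, 0, 60, 0, 0, 3, 0, 0, 0, 60, 0, 0, 3, 0, 0, 0, 60, 0, 0, 0, 0, 0, 0, 60])

```text
time: 8.0
tool_pos: [525.3, 79.8, 193.9]
eef_rot: [179.4, -0.1, 73.5]
ft_force: [1.0, -0.6, -0.3]
opening: 51.9
gripper_force: 0.0
```

Run:
```python
from h import *
np.set_printoptions(precision=1,suppress=True)
s=get_state();print(s["time"],s["tool_pos"],s["eef_rot"],s["joints"],s["opening"],s["ft_force"])
obs=[]
for n in ("top","scene","wrist"):
    c=cam(n); im=read_camera(n); cv2.imwrite(f"pics/{n}3.png",im)
    for k in ("knob","strike_boss","carriage"):
        r=spot_point(n,k)
        if r: print(n,k,np.array(r[0]["uv"]),r[0]["p"], toz(c,r[0]["uv"],dict(knob=104,strike_boss=41,carriage=20)[k]))
        if r and k=="knob" and n!="top": obs.append((c,r[0]["uv"]))
print("knob tri",tri(obs)); 
c=cam("scene")
for z in (107,117,121): print(z,pix(c,(521.5,80.5,z)))
a=cv2.imread("pics/scene0.png")[185:245,280:340];b=cv2.imread("pics/scene3.png")[185:245,280:340]
cv2.imwrite("pics/cmp.png",cv2.resize(np.hstack([a,b]),(800,400),interpolation=cv2.INTER_CUBIC))
```

```text
8.0 [525.3  79.8 193.9] [179.4  -0.1  73.5] [-3.4 26.8 98.9 -0.  53.7 13.1] 51.86954132687149 [ 1.  -0.6 -0.3]
top strike_boss [323.7 179.8] 0.6 [580.2  21.1  41. ]
top carriage [309.4 181.3] 0.72 [580.8  63.6  20. ]
scene knob [305.2 221.3] 0.7 [486.8 133.3 104. ]
scene strike_boss [321.9 211.5] 0.79 [569.6  10.8  41. ]
scene carriage [304.5 222. ] 0.94 [582.5  66.8  20. ]
wrist knob [327.2 214.5] 0.84 [520.8  79.6 104. ]
wrist strike_boss [414.9 241. ] 0.71 [586.2  12.5  41. ]
wrist carriage [395.8 185.5] 0.86 [584.4  63.4  20. ]
knob tri [524.7  86.2  70.9]
107 [313.  207.8]
117 [313.  204.7]
121 [313.  203.5]
```

View pics/cmp.png

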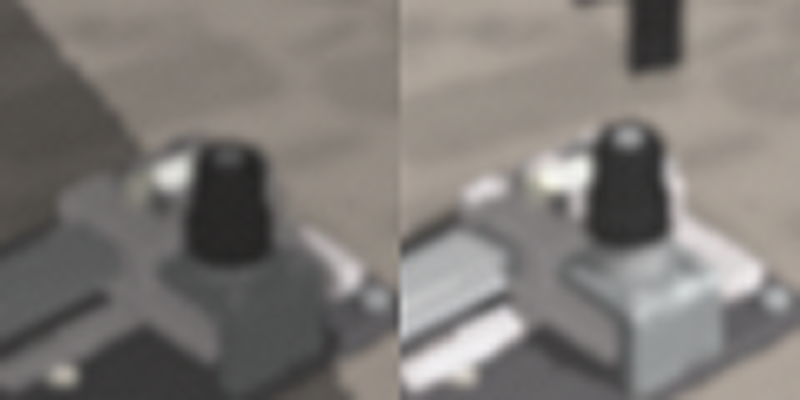

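The knob stands about 10 mm higher than at home (the right crop's top edge is about 3 camera px higher). So it is parked and stays up on its own. Next is the bar.

>>> step_arm(increments=[-0.7, -3.4, 0.5, 0, 0, 0.05, 60, -0.7, -3.4, 0.5, 0, 0, 0.05, 60, -0.7, -3.4, 0.5, 0, 0, 0.05, 60, -0.7, -3.4, 0.5, 0, 0, 0.05, 60, -0.7, -3.4, 0.5, 0, 0, 0.05, 60, -0.7, -3.4, 0.5, 0, 0, 0.05, 60, -0.7, -3.4, 0.5, 0, 0, 0, 60, -0.7, -3.4, 0.5, 0, 0, 0, 60, -0.7, -3.4, 0, 0, 0, 0, 60, 0, 0, 0, 0, 0, 0, 60])

```text
time: 9.43
tool_pos: [459.2, -232.3, 229.7]
eef_rot: [179.8, 0.3, 90.4]
ft_force: [-0.3, 0.3, -0.0]
opening: 52.2
gripper_force: 0.0
```

Run:
```python
from h import *
np.set_printoptions(precision=1,suppress=True)
s=get_state();print(s["time"],s["tool_pos"],s["eef_rot"],s["joints"],s["opening"],s["ft_force"])
c=cam("wrist"); cv2.imwrite("pics/w4.png",read_camera("wrist")); np.savez("w4.npz",K=c[0],R=c[1],t=c[2])
for n in ("tapping_bar","marker_pen"):
  print(n,[(np.round(r["uv"],1).tolist(),round(r["p"],2),toz(c,r["uv"],10)[:2]) for r in spot_point("wrist",n)],find_in("wrist",n))
```

```text
9.4333 [ 459.2 -232.3  229.7] [179.8   0.3  90.4] [-39.2  22.8  98.9  -0.2  58.  -39.5] 52.207228102347244 [-0.3  0.3 -0. ]
tapping_bar [([218.3, 40.4], 0.95, array([350.4, -95.3])), ([323.4, 230.0], 0.8, array([ 456.2, -295.9]))] [{'rect': [151.8, 0.0, 300.7, 105.0], 'p': 0.87}, {'rect': [312.2, 151.2, 335.2, 305.4], 'p': 0.72}]
marker_pen [([225.2, 222.7], 0.66, array([ 343.1, -287.6]))] [{'rect': [204.9, 184.8, 271.4, 234.6], 'p': 0.85}]
```

View pics/w4.png

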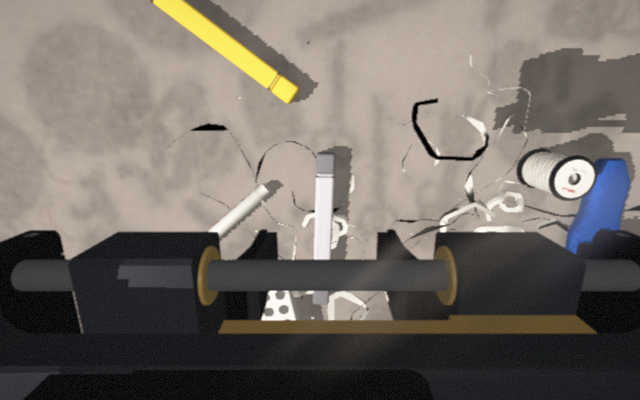

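The silver bar runs from (325,153) to (320,304), with the pen's tip at (270,187) clear of it. The yellow bar is at the top left and is not wanted.

Run:
```python
from h import *
np.set_printoptions(precision=1,suppress=True)
d=np.load("w4.npz"); c=(d["K"],d["R"],d["t"])
a=toz(c,(325,153),20); b=toz(c,(319.7,304.5),20); print(a,b,np.linalg.norm(a-b),(a+b)/2,"yaw",np.degrees(np.arctan2(-(a-b)[0],(a-b)[1])))
im=cv2.imread("pics/w4.png"); g=cv2.cvtColor(im,cv2.COLOR_BGR2GRAY).astype(int)
for r in (165,180,190,200,210,220,230): print(r,g[r,308:345].tolist())
print("pen tip",toz(c,(270,186),5), "ct", toz(cam("top"),(435.2,224.5),10))
```

```text
[ 457.6 -205.5   20. ] [ 452.2 -387.4   20. ] 181.9563227670882 [ 454.9 -296.5   20. ] yaw -1.6996227511251973
165 [175, 175, 174, 174, 178, 173, 175, 173, 161, 164, 162, 163, 162, 159, 158, 157, 158, 154, 157, 154, 153, 153, 154, 145, 143, 119, 93, 94, 98, 102, 97, 98, 96, 95, 95, 101, 99]
180 [183, 183, 181, 182, 181, 177, 179, 201, 238, 248, 247, 243, 242, 240, 239, 238, 239, 239, 239, 239, 240, 239, 238, 233, 202, 151, 114, 104, 101, 109, 109, 105, 104, 104, 109, 107, 105]
190 [175, 180, 178, 179, 181, 177, 181, 210, 241, 247, 246, 242, 240, 240, 237, 237, 239, 240, 240, 239, 237, 239, 234, 222, 179, 128, 108, 100, 107, 106, 105, 106, 105, 105, 105, 100, 102]
200 [171, 169, 171, 175, 175, 171, 184, 217, 240, 246, 245, 240, 239, 238, 236, 239, 239, 239, 238, 239, 238, 238, 233, 210, 155, 118, 102, 100, 103, 104, 103, 99, 103, 101, 100, 102, 100]
210 [142, 136, 116, 87, 81, 81, 131, 228, 246, 244, 242, 240, 236, 237, 236, 239, 240, 238, 238, 238, 237, 235, 227, 191, 134, 73, 22, 14, 41, 80, 91, 98, 98, 99, 99, 97, 105]
220 [238, 191, 161, 166, 172, 171, 199, 240, 246, 245, 240, 237, 238, 237, 237, 239, 239, 239, 237, 237, 237, 233, 214, 170, 182, 194, 195, 206, 216, 224, 232, 238, 244, 244, 244, 239, 224]
230 [175, 178, 179, 176, 176, 181, 210, 239, 244, 241, 239, 236, 237, 237, 236, 238, 238, 238, 235, 236, 234, 230, 197, 157, 179, 214, 224, 220, 222, 220, 212, 173, 149, 171, 220, 244, 249]
pen tip [ 395.5 -245.1    5. ] ct [ 452.6 -306.8   10. ]
```

>>> step_arm(increments=[-0.2, -2.4, -3, 0, 0, -0.037, 50, -0.2, -2.4, -3, 0, 0, 0, 50, 0, -2.3, -3, 0, 0, 0, 50, 0, 0, -3, 0, 0, 0, 50, 0, 0, -3, 0, 0, 0, 50, 0, 0, 0, 0, 0, 0, 50, 0, 0, 0, 0, 0, 0, 50])

```text
time: 10.27
tool_pos: [454.4, -294.5, 77.8]
eef_rot: [-179.8, -0.2, 88.7]
ft_force: [0.2, -0.0, 1.5]
opening: 43.1
gripper_force: 0.0
```

Run:
```python
from h import *
np.set_printoptions(precision=1,suppress=True)
c=cam("wrist"); cv2.imwrite("pics/w5.png",read_camera("wrist"))
g=cv2.cvtColor(cv2.imread("pics/w5.png"),cv2.COLOR_BGR2GRAY).astype(int)
print([ (np.round(r["uv"],1).tolist(),round(r["p"],2),toz(c,r["uv"],10)[:2]) for r in spot_point("wrist","tapping_bar")],find_in("wrist","tapping_bar"))
print("predicted bar ends px",pix(c,(457.6,-205.5,20)),pix(c,(452.2,-387.4,20)),pix(c,(455,-270,20)), get_state()["tool_pos"])
for r in (120,160,200): print(r,g[r,290:365].tolist())
```

```text
[([328.7, 222.0], 0.72, array([ 455.2, -295.1]))] [{'rect': [314.8, 80.6, 348.2, 320.0], 'p': 0.77}]
predicted bar ends px [329.6  77.7] [327.4 350.4] [327.6 188.6] [ 456.3 -296.8   81. ]
120 [192, 201, 196, 196, 197, 193, 191, 195, 196, 196, 194, 194, 193, 194, 192, 193, 192, 190, 193, 189, 193, 190, 191, 192, 210, 235, 244, 243, 243, 243, 241, 239, 238, 236, 234, 234, 233, 232, 232, 235, 234, 234, 233, 233, 233, 234, 234, 233, 234, 233, 233, 232, 230, 218, 188, 151, 124, 116, 113, 115, 113, 115, 115, 114, 117, 118, 116, 116, 118, 118, 115, 115, 113, 114, 115]
160 [194, 195, 194, 195, 195, 195, 193, 193, 194, 193, 192, 194, 191, 191, 192, 194, 192, 193, 191, 191, 195, 193, 195, 210, 243, 252, 252, 252, 252, 251, 250, 250, 249, 248, 247, 248, 247, 248, 247, 248, 248, 248, 248, 248, 248, 248, 249, 248, 247, 247, 247, 245, 236, 217, 178, 146, 123, 110, 110, 111, 114, 116, 116, 116, 116, 116, 112, 112, 112, 109, 113, 113, 113, 113, 110]
200 [177, 172, 179, 181, 180, 182, 182, 193, 227, 247, 252, 252, 252, 252, 252, 252, 252, 252, 253, 253, 252, 252, 250, 249, 249, 251, 252, 251, 251, 250, 249, 248, 247, 248, 247, 247, 246, 247, 247, 249, 249, 249, 248, 248, 248, 247, 244, 224, 199, 205, 227, 223, 183, 155, 134, 140, 196, 226, 232, 237, 240, 242, 241, 236, 223, 207, 191, 182, 175, 168, 166, 169, 168, 168, 170]
```

>>> step_arm(increments=[0, 0, -2, 0, 0, 0, 50, 0, 0, -2, 0, 0, 0, 50, 0, 0, -1, 0, 0, 0, 50, 0, 0, -0.5, 0, 0, 0, 50, 0, 0, 0, 0, 0, 0, 15, 0, 0, 0, 0, 0, 0, 10, 0, 0, 0, 0, 0, 0, 10, 0, 0, 0, 0, 0, 0, 10, 0, 0, 0, 0, 0, 0, 10], newtons=30)

```text
time: 11.17
tool_pos: [455.4, -297.1, 24.9]
eef_rot: [179.9, 0.1, 88.6]
ft_force: [-0.1, -0.3, 1.7]
opening: 19.3
gripper_force: 30.0
```

>>> step_arm(increments=[0, 0, 1, 0, 0, 0, 10, 0, 0, 2.6, 0, 0, 0, 10, 0, 0, 3, 0, 0, 0, 10, 2.3, 3.1, 1, 0, 0, 0.04, 10, 2.3, 3.1, 0, 0, 0, 0.04, 10, 2.3, 3.1, 0, 0, 0, 0, 10, 2.3, 3.1, 0, 0, 0, 0, 10, 2.3, 3.1, 0, 0, 0, 0, 10, 2.3, 3.2, 0, 0, 0, 0, 10, 0, 0, 0, 0, 0, 0, 10], newtons=40)

```text
time: 12.0
tool_pos: [596.8, -103.8, 101.1]
eef_rot: [179.7, -0.1, 93.5]
ft_force: [0.1, -0.6, -2.1]
opening: 19.5
gripper_force: 40.0
```

>>> step_arm(increments=[0, 0, -2, 0, 0, 0, 10, 0, 0, -2, 0, 0, 0, 10, 0, 0, -0.5, 0, 0, 0, 10, 0, 0, 0, 0, 0, 0, 10, 0, 0, 0, 0, 0, 0, 10])

```text
time: 12.42
tool_pos: [592.8, -110.0, 55.3]
eef_rot: [-180.0, -0.0, 93.1]
ft_force: [0.3, -0.2, -1.6]
opening: 19.7
gripper_force: 40.0
```

Run:
```python
from h import *
np.set_printoptions(precision=1,suppress=True)
s=get_state();print(s["time"],s["tool_pos"],s["eef_rot"],s["joints"],s["opening"],s["ft_force"],s["wrist_torque"])
c=cam("wrist"); cv2.imwrite("pics/w6.png",read_camera("wrist")); np.savez("w6.npz",K=c[0],R=c[1],t=c[2])
for n,z in (("strike_boss",41),("carriage",20),("tapping_bar",41)):
  print(n,[(np.round(r["uv"],1).tolist(),round(r["p"],2),toz(c,r["uv"],z)[:2]) for r in spot_point("wrist",n)])
```

```text
12.4167 [ 592.8 -110.    55.3] [-180.    -0.    93.1] [-21.1  43.5  92.8  -0.   43.7 -24.3] 19.664431600340052 [ 0.3 -0.2 -1.6] [-0.  -0.1  0. ]
strike_boss []
carriage []
tapping_bar [([327.7, 253.4], 0.69, array([ 592.9, -109.4]))]
```

View pics/w6.png

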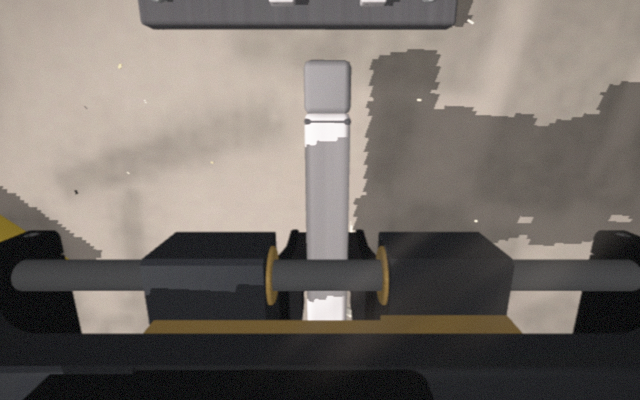

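The bar is held level and straight. Its tip is at (327,60), lined up with the plate's x = 0 line (about column 328). I'll approach slowly.

>>> step_arm(increments=[-0.02, 0.4, 0, 0, 0, 0, 10, -0.02, 0.4, 0, 0, 0, 0, 10, -0.02, 0.4, 0, 0, 0, 0, 10, -0.02, 0.4, 0, 0, 0, 0, 10, -0.02, 0.4, 0, 0, 0, 0, 10, -0.02, 0.4, 0, 0, 0, 0, 10, 0, 0, 0, 0, 0, 0, 10])

```text
time: 13.2
tool_pos: [591.5, -84.6, 55.0]
eef_rot: [-180.0, -0.0, 93.2]
ft_force: [1.1, 0.1, -2.3]
opening: 19.8
gripper_force: 40.0
```

>>> step_arm(increments=[-0.01, 0.2, 0, 0, 0, 0, 10, -0.01, 0.2, 0, 0, 0, 0, 10, -0.01, 0.2, 0, 0, 0, 0, 10, -0.01, 0.2, 0, 0, 0, 0, 10, -0.01, 0.2, 0, 0, 0, 0, 10])

```text
time: 13.62
tool_pos: [591.6, -76.7, 55.2]
eef_rot: [180.0, 0.1, 93.2]
ft_force: [-0.1, -4.2, -1.4]
opening: 19.9
gripper_force: 40.0
```

Run:
```python
from h import *
np.set_printoptions(precision=1,suppress=True)
c=cam("wrist"); im=read_camera("wrist"); s=get_state(); print(s["tool_pos"],s["ft_force"],s["wrist_torque"])
cv2.imwrite("pics/w7.png",im[0:200,180:480])
for n,z in (("strike_boss",41),("carriage",20)): print(n,[(np.round(r["uv"],1).tolist(),round(r["p"],2),toz(c,r["uv"],z)[:2]) for r in spot_point("wrist",n)])
```

```text
[591.4 -76.1  55.1] [ 0.3 -2.9 -1.6] [-0.7 -0.1  0. ]
strike_boss [([325.6, 63.3], 0.8, array([585.7,  13.8]))]
carriage []
```

View pics/w7.png

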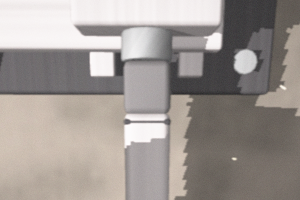

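The bar's tip is square on the boss in the crop, which is centred at column 146, and contact reads about 3–4 N. I'll push gently.

>>> step_arm(increments=[-0.01, 0.2, 0, 0, 0, 0, 10, -0.01, 0.2, 0, 0, 0, 0, 10, -0.01, 0.2, 0, 0, 0, 0, 10, -0.01, 0.2, 0, 0, 0, 0, 10, -0.01, 0.2, 0, 0, 0, 0, 10, -0.01, 0.2, 0, 0, 0, 0, 10, -0.01, 0.2, 0, 0, 0, 0, 10, -0.01, 0.2, 0, 0, 0, 0, 10, -0.01, 0.2, 0, 0, 0, 0, 10, -0.01, 0.2, 0, 0, 0, 0, 10])

```text
time: 14.6
tool_pos: [590.3, -55.5, 55.1]
eef_rot: [180.0, 0.0, 93.2]
ft_force: [-2.1, -4.3, -1.6]
opening: 19.8
gripper_force: 40.0
```

>>> step_arm(increments=[-0.01, 0.2, 0, 0, 0, 0, 10, -0.01, 0.2, 0, 0, 0, 0, 10, 0, 0.1, 0, 0, 0, 0, 10])

```text
time: 14.85
tool_pos: [590.0, -50.4, 55.1]
eef_rot: [180.0, -0.0, 93.2]
ft_force: [0.1, -3.2, -2.1]
opening: 19.9
gripper_force: 40.0
```

>>> step_arm(increments=[-0.01, 0.15, 0, 0, 0, 0, 10, -0.01, 0.15, 0, 0, 0, 0, 10, -0.01, 0.15, 0, 0, 0, 0, 10, -0.01, 0.15, 0, 0, 0, 0, 10])

```text
time: 15.18
tool_pos: [589.7, -44.6, 55.1]
eef_rot: [180.0, -0.0, 93.1]
ft_force: [1.1, -3.8, -2.4]
opening: 19.7
gripper_force: 40.0
```

>>> step_arm(increments=[-0.01, 0.15, 0, 0, 0, 0, 10, -0.01, 0.15, 0, 0, 0, 0, 10, -0.01, 0.15, 0, 0, 0, 0, 10, -0.01, 0.15, 0, 0, 0, 0, 10])

```text
time: 15.52
tool_pos: [589.3, -38.6, 55.0]
eef_rot: [180.0, 0.0, 93.1]
ft_force: [0.7, -3.3, -2.0]
opening: 19.9
gripper_force: 40.0
```

>>> step_arm(increments=[-0.01, 0.15, 0, 0, 0, 0, 10, -0.01, 0.15, 0, 0, 0, 0, 10, -0.01, 0.15, 0, 0, 0, 0, 10, -0.01, 0.15, 0, 0, 0, 0, 10])

```text
time: 15.85
tool_pos: [589.0, -32.6, 55.1]
eef_rot: [180.0, 0.0, 93.1]
ft_force: [0.1, -3.6, -1.7]
opening: 19.5
gripper_force: 40.0
```

>>> step_arm(increments=[-0.01, 0.15, 0, 0, 0, 0, 10, -0.01, 0.15, 0, 0, 0, 0, 10, -0.01, 0.15, 0, 0, 0, 0, 10])

```text
time: 16.1
tool_pos: [589.6, -31.8, 55.5]
eef_rot: [179.9, 0.4, 93.4]
ft_force: [-1.3, -20.0, -1.5]
opening: 19.9
gripper_force: 40.0
```

The stop is felt at about 20 N with the carriage some 48 mm along. I'll hold briefly, then back straight off.

>>> step_arm(increments=[0, 0, 0, 0, 0, 0, 10, 0, 0, 0, 0, 0, 0, 10])

```text
time: 16.27
tool_pos: [589.5, -31.9, 55.4]
eef_rot: [179.9, 0.3, 93.3]
ft_force: [-1.1, -14.9, -1.9]
opening: 19.3
gripper_force: 40.0
```

>>> step_arm(increments=[0.01, -0.2, 0, 0, 0, 0, 10, 0.02, -0.5, 0, 0, 0, 0, 10, 0.1, -2, 0, 0, 0, 0, 10, 0.1, -2.5, 0, 0, 0, 0, 10, 0, -2.5, 0, 0, 0, 0, 10, 0, 0, 0, 0, 0, 0, 10])

```text
time: 16.77
tool_pos: [591.6, -108.4, 55.0]
eef_rot: [179.9, 0.0, 93.0]
ft_force: [0.1, 0.7, -1.2]
opening: 19.8
gripper_force: 40.0
```

Run:
```python
from h import *
np.set_printoptions(precision=1,suppress=True)
s=get_state();print(s["time"],s["tool_pos"],s["ft_force"])
for n in ("wrist","top","scene"):
  c=cam(n); read_camera(n)
  for k,z in (("strike_boss",41),("carriage",20),("knob",104)): print(n,k,[(np.round(r["uv"],1).tolist(),round(r["p"],2),toz(c,r["uv"],z)[:2]) for r in spot_point(n,k)[:1]])
```

```text
16.7667 [ 591.6 -108.4   55. ] [ 0.1  0.7 -1.2]
wrist strike_boss []
wrist carriage []
wrist knob []
top strike_boss []
top carriage []
top knob []
scene strike_boss [([306.3, 214.7], 0.86, array([585.1,  57.6]))]
scene carriage [([292.4, 230.0], 0.98, array([572.1, 118.1]))]
scene knob [([311.8, 209.3], 0.47, array([521.4,  84.9]))]
```

>>> step_arm(increments=[-2.5, 0, 0, 0, 0, 0, 10, -2.5, -0.2, 0, 0, 0, 0, 10, -2.5, -0.2, 0, 0, 0, 0, 10, -2.5, 0, 0, 0, 0, 0, 10, 0, 0, -1, 0, 0, 0, 10, 0, 0, -1, 0, 0, 0, 10, 0, 0, -0.5, 0, 0, 0, 10, 0, 0, -0.3, 0, 0, 0, 10, 0, 0, -0.2, 0, 0, 0, 10, 0, 0, 0, 0, 0, 0, 10])

```text
time: 18.2
tool_pos: [492.1, -109.5, 24.9]
eef_rot: [179.9, 0.0, 93.2]
ft_force: [0.1, -0.1, -1.4]
opening: 19.6
gripper_force: 40.0
```

>>> step_arm(increments=[0, 0, -0.1, 0, 0, 0, 10, 0, 0, 0, 0, 0, 0, 10, 0, 0, 0, 0, 0, 0, 10])

```text
time: 18.45
tool_pos: [492.1, -109.5, 24.9]
eef_rot: [179.9, 0.1, 93.2]
ft_force: [-1.1, 1.5, 5.3]
opening: 19.5
gripper_force: 40.0
```

Now it rests on the table. I'll release gently, rise, and look.

>>> step_arm(increments=[0, 0, 0, 0, 0, 0, 35, 0, 0, 0, 0, 0, 0, 45, 0, 0, 0, 0, 0, 0, 45, 0, 0, 0, 0, 0, 0, 45, 0, 0, 1.5, 0, 0, 0, 45, 0, 0, 3, 0, 0, 0, 45, 0, 0, 3.5, 0, 0, 0, 45, 0, -2, 3.5, 0, 0, 0, 45, 0, -2, 3.5, 0, 0, 0, 45, 0, 0, 0, 0, 0, 0, 45])

```text
time: 19.28
tool_pos: [495.7, -154.2, 180.4]
eef_rot: [179.2, 0.6, 93.1]
ft_force: [1.2, -1.1, -0.5]
opening: 39.5
gripper_force: 0.0
```

Run:
```python
from h import *
np.set_printoptions(precision=1,suppress=True)
s=get_state();print(s["time"],s["tool_pos"],s["ft_force"])
w=read_camera("wrist"); sc=read_camera("scene"); t=read_camera("top")
cs=cam("scene")
for k,z in (("strike_boss",41),("carriage",20),("knob",104),("tapping_bar",10)): print(k,[(np.round(r["uv"],1).tolist(),round(r["p"],2),toz(cs,r["uv"],z)[:2]) for r in spot_point("scene",k)[:2]])
a=cv2.resize(sc[180:300,220:440],(620,338),interpolation=cv2.INTER_CUBIC)
b=cv2.resize(w,(400,250)); p=np.zeros((600,800,3),np.uint8); p[:338,:620]=a; p[345:595,:400]=b; p[345:595,405:800]=cv2.resize(t[110:310,180:480],(395,250))
cv2.imwrite("pics/fin.png",p)
```

```text
19.2833 [ 495.7 -154.2  180.4] [ 1.2 -1.1 -0.5]
strike_boss [([308.2, 215.3], 0.64, array([579.1,  55.1]))]
carriage [([313.8, 220.8], 0.67, array([570.2,  41.3])), ([293.3, 224.5], 0.64, array([592.9, 100.2]))]
knob [([310.7, 208.4], 0.72, array([526.8,  84.5]))]
tapping_bar [([370.4, 215.9], 0.61, array([ 493.2, -119.9]))]
```

View pics/fin.png

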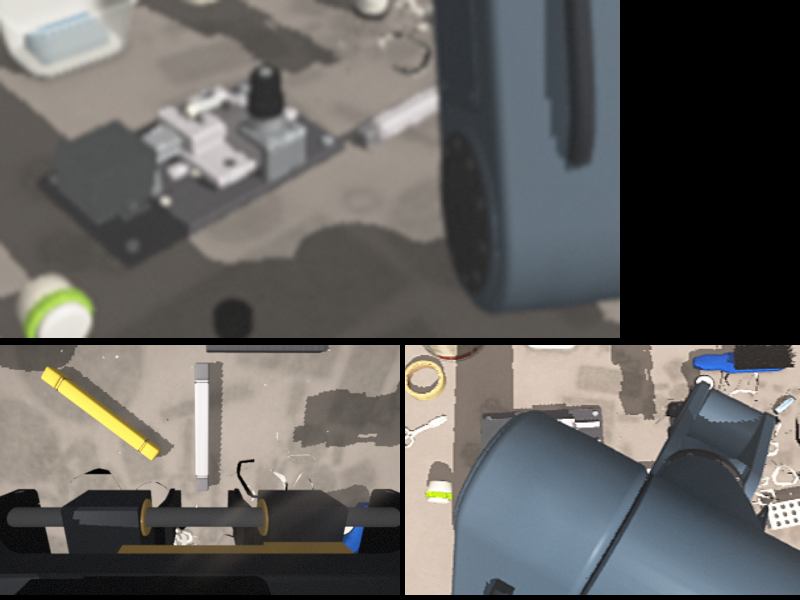

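The knob is still up, at (265,90) in the picture. The carriage is up at the hood, at (205,140), and the bar lies flat and clear of the plate, at (202,425) in the wrist view. The bystanders look untouched. I'll hand in.

```bash
python3 -c "
from workcell import *
print(hand_in())"
```

```text
the job is handed in; nothing more can be done
None
```

I handed the job in at about 19 s: the knob is parked up in its rest notch, the carriage was pushed about 48 mm until it met the stop at about 20 N, and the bar lies flat on the table; the spool, pen and jar were left alone.

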